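Unweight the exposure unit and hold its lid open

TASK

Take the steel weight off the lid of the circuit-board exposure unit and set it down gently, upright and wholly on the round cork pad. Then raise the lid by its handle to 60 degrees from closed and finish while still holding it there, so that a colleague can take out the board: the lid falls shut by itself, so do not let it drop or prop it with anything. Leave the other things on the bench where they are.

Things in the scene. Friction and masses are not known exactly. Their poses are not given: they have to be found in the camera images.
- case: exposure unit: grey plastic case 240 (x) x 240 (y) x 85 mm high, fixed to the bench, with a flat white lid (15 mm thick, top face 101 mm above the bench when closed). Origin: centre of its underside; its front, with a black control panel, faces its own -x
- lid (a joint): the lid's angle in rad: 0 closed (flat), growing as its front edge rises; stop at 1.45. The hinge runs along the case's y axis at its rear (+x) top edge. It swings freely and falls shut from every angle; lid about 0.35 to 0.7 kg with its centre of mass about 120 mm from the hinge
- lid_handle (a point): centre of the lid's handle, a round steel bar of 12 mm diameter along the case's y axis, about 98 mm clear between its two posts. Bar centre 39 mm above the lid's top face, 190 mm ahead of the hinge (case -x) and 55 mm above it when closed; 50 mm back from the lid's front edge. The axes are the lid's own and turn with it: y along the bar, z away from the lid's top face
- lid_hinge (a point): middle of the lid's hinge axis, 120 mm behind (case +x) the case's centre and 85 mm above the bench
- weight: solid steel weight, upright: round foot 50 mm diameter and 36 mm high, thin neck, and above it a round grip knob. 78 mm high in all, 0.48 to 0.78 kg. Origin: centre of its underside; z up. Starts standing on the closed lid behind the handle
- weight_knob (a point): centre of the weight's grip knob (26 mm diameter, 26 mm tall), 66 mm above the weight's underside
- pad_top (a point): centre of the top face of the round cork pad, 110 mm diameter, 6 mm thick, fixed to the bench, left or right of the exposure unit
- kit_box: closed cardboard box 100 x 70 x 40 mm, bystander
- pliers: pliers lying flat, 135 mm long, bystander
- driver: screwdriver lying flat, bystander
- spool: metal solder spool, 60 mm diameter, 46 mm high, bystander
- jar: small jar, 56 mm diameter, 70 mm high, bystander
- board: loose green circuit board 100 x 70 mm, lying flat, bystander
Things that resemble listed ones, but are neither listed nor needed, are in the scene too. Leave any blue or orange look-alike of the weight alone. Several things look just like the part that bears pad_top: the one meant starts farthest from the robot's base.

How it is judged:
By the outcome, as a careful person would: the job done as asked, in the order asked, and still so for the second after the job is handed in, while the arm keeps its last pose, push and grip.
It also fails if it takes over 59 s, if anything falls off the work surface, if the arm or the gripper's body presses on something with over 40 N, if the wrist force passes 120 N, or if a joint passes its speed limit or range.

ROBOT

A 6-joint arm with a two-finger parallel gripper is mounted at the origin on the work surface. World frame = base frame: x ahead of the robot, y to its left, z up, the work surface at z = 0. Lengths are in mm, angles in rad, forces in N, time in s.
With the tool pointing down it reaches from about 350 to 975 mm from the base axis. Payload 7.1 kg.
Tool frame: the origin (TCP) lies at the very end of the fingers, on their centre line; the grasp point (between the pads) lies 19 mm behind it; y points along the fingers, x is the direction in which the jaws open and shut, and the axes are right-handed (so a half turn about y gives the same grasp; the last joint's range is limited). The gripper opens to 88 mm and grips with 3 to 60 N. Pads are 20 mm wide; open, the fingers measure 115 mm over their backs; the gripper's body (75 mm by 178 mm) begins 61 mm behind the grasp point.
Start: joints at [-1.302, 0.423, 1.63, -0, 1.089, -0.019], TCP at [177.42, -599.272, 222.675] pointing down, gripper open.
Joint ranges: [-3, 3], [-0.9, 2.11], [0.09, 2.58], [-1.31, 4.45], [0.11, 2.69], [-2.54, 2.54]. Speed limits (rad/s): [2.39, 2.39, 3.01, 3.14, 3.14, 3.14].

INTERFACE

Orientations are given as a rotation vector (axis times angle).
In Python, from workcell import ctrl gives the robot as it stands. The module is installed in compiled form; this text tells all that it offers.
- The arm moves only by the tool jog_arm, never from a script. Its argument "steps" is a list of rows, each an object with "turn": the turn, a rotation vector about the world's x, y, z scaled (see below), a list of three; "dp": the shift along the world's x, y, z scaled (see below), a list of three; "claw": the opening, from 0 (shut) to 1 (fully open). In form: [{"turn": [wx, wy, wz], "dp": [x, y, z], "claw": claw}, ...]. A call has 1 to 12 rows; each row is the pose to reach, as a shift and turn from the pose measured when the call began, turning the shorter way round; what a row does not reach only later rows make up. The controller multiplies each number of a shift by 80 mm and each number of a turn by pi rad. A row lasts 1/12 s, in which the tool goes at most 41.7 mm and 7.16 degrees, less where a joint would pass 70% of its speed; a pose out of reach is approached as far as the arm can. A call with a number of a shift or a turn outside -1 to 1 is refused whole. A call with a gripper value outside its range is refused whole. The fingers move at their own pace and stop on an object; the grip force is fixed at half the most. Time passes only in rows, so rows that repeat a pose let the fingers close. It gives the time, the measured TCP pose, the force and the opening at its end, in the units of the state.
- ctrl.get_obs(): the state, without advancing time (a new reading comes with each control period).
- ctrl.get_image(name): name is "side" or "top" or "wrist"; returns a dict with "img" (480x640x3 uint8, red, green, blue), "range_z" (480x640 float32, mm along the optical axis (not along the pixel's ray), 0 where there is no reading), "fovy" (degrees; the focal length in pixels is half the picture's height over the tangent of half this angle, whatever the lens; pixels are square), "cx", "cy" (the principal point, pixels), "camera_from_world" (4x4, takes a point from world to camera coordinates); the wrist camera has in their place "hand_eye" (4x4, takes a point from camera to tool coordinates, whose origin is the TCP and whose axes are the tool frame's). Camera axes: x right, y down, z forward; pixel columns grow to the right and rows downward; lengths in mm; the calibration is good to about 2 mm. A picture is of the moment at which its call begins: read the wrist's pose just before it.
- ctrl.close_job(): hands the job in, once; it reports no verdict.
The state is a dict: "t": time; "qpos": joint angles; "qvel": joint speeds; "joint_torque": joint torques, N m; "ee_pos": TCP position; "orientation": TCP orientation; "ft_force": force on the tool from outside, world axes, zero at the start; "moment": the same for the moment, N m; "width": finger opening in mm.
Only numpy, scipy, OpenCV 4.12 (cv2) and the standard library are available. Lean on these libraries where they do the work, as an engineer would, in place of code of your own. Each camera call takes 0.05 s, during which the arm holds its last target.

## Working session

There is one attempt and no reset: what is moved stays moved. The work goes in short steps, Python scripts to look and compute and a tool call to move; the robot and the scene stay as the last step left them, time stands still between calls to the robot, and variables do not carry over. Pictures are saved under pics/ and viewed, and the job is handed in when it is done.

Besides the shell and the picture viewer there is one more tool, called after "Request:" by a JSON object that holds its "op" and its "data". jog_arm: Moves the arm, as the interface text tells. Its arguments: {"type":"object","properties":{"steps":{"type":"array","items":{"type":"object","properties":{"turn":{"type":"array","items":{"type":"number"}},"dp":{"type":"array","items":{"type":"number"}},"claw":{"type":"number"}}}}},"required":["steps"]}

```bash
mkdir -p pics
cat > h.py <<'E'
import numpy as np,cv2
from workcell import ctrl
def grab(n,fn):
    d=ctrl.get_image(n); np.savez('pics/'+fn+'.npz',**d)
    cv2.imwrite('pics/'+fn+'.png',d['img'][:,:,::-1]); return d
def load(fn): return dict(np.load('pics/'+fn+'.npz'))
def cloud(d,M=None):
    f=240/np.tan(np.radians(float(d['fovy']))/2); z=d['range_z'].astype(float)
    v,u=np.mgrid[:480,:640]
    P=np.stack([(u-d['cx'])*z/f,(v-d['cy'])*z/f,z,np.ones_like(z)],-1)
    W=np.linalg.inv(d['camera_from_world']) if M is None else M
    return (P@W.T)[...,:3]
E
python3 - <<'E'
from h import *
o=ctrl.get_obs();print(o)
for n in('side','top'): 
    d=grab(n,n+'0');print(n,d['fovy'],d['cx'],d['cy'],np.linalg.inv(d['camera_from_world']).round(2))
E
```

```text
{'t': 0.0, 'qpos': array([-1.30199662e+00,  4.23852524e-01,  1.63071181e+00, -1.51424939e-05,
        1.08861440e+00, -1.89647985e-02]), 'qvel': array([-7.92415352e-05,  7.34121461e-04,  3.79598707e-05,  1.07366367e-03,
        1.64084607e-03, -1.36773599e-03]), 'joint_torque': array([ 9.14047741e-04, -5.44631052e+01, -2.73666644e+01,  6.45291992e-02,
        2.28937541e-02, -1.06109424e-04]), 'ee_pos': array([ 177.26900151, -598.73038986,  221.8858477 ]), 'orientation': array([-1.33070867,  0.99554763, -0.99345237]), 'ft_force': array([0.26782546, 0.37663365, 0.19525087]), 'moment': array([ 0.01026088,  0.03138457, -0.01710256]), 'width': 87.88385483360076}
side 48.90084617298776 325.4507983046275 230.98165029319958 [[-8.80000e-01 -3.20000e-01  3.50000e-01  2.26400e+01]
 [-4.70000e-01  5.80000e-01 -6.70000e-01  8.86210e+02]
 [ 1.00000e-02 -7.50000e-01 -6.60000e-01  1.01919e+03]
 [ 0.00000e+00  0.00000e+00  0.00000e+00  1.00000e+00]]
top 57.49555270429379 326.85515452712565 238.76711357288502 [[-2.00000e-02 -1.00000e+00  8.00000e-02  4.51220e+02]
 [-1.00000e+00  2.00000e-02  1.00000e-02 -5.03300e+01]
 [-1.00000e-02 -8.00000e-02 -1.00000e+00  1.18875e+03]
 [ 0.00000e+00  0.00000e+00  0.00000e+00  1.00000e+00]]
```

View pics/top0.png

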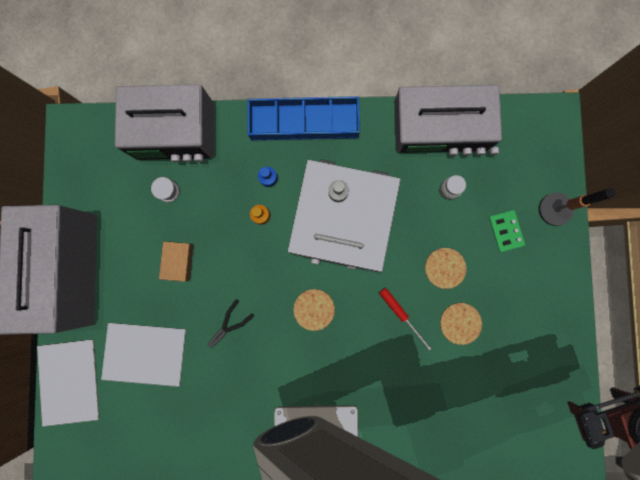

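View pics/side0.png

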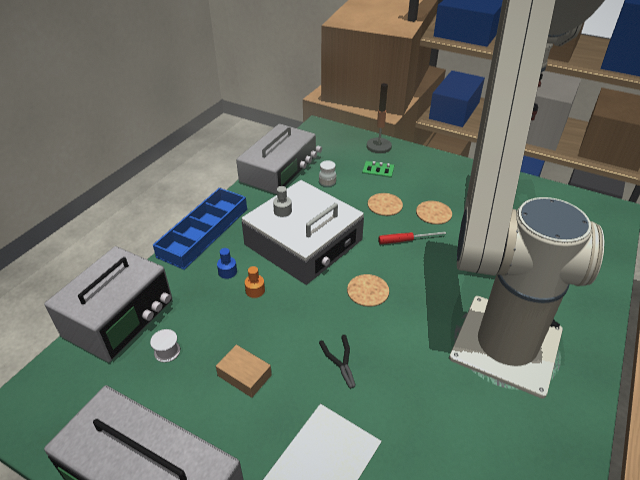

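The top view shows the lid centred near (345,216), the weight at (339,190) and the handle bar from (316,236) to (362,244). There are three pads, at (314,310), (446,268) and (461,324).

Run:
```python
from h import *
d=load('top0');P=cloud(d);im=d['img'];z=P[...,2]
hsv=cv2.cvtColor(im,cv2.COLOR_RGB2HSV)
for u,v in((314,310),(446,268),(461,324)):
    m=np.zeros((480,640),bool);m[v-28:v+28,u-28:u+28]=1
    m&=(hsv[...,0]<25)&(hsv[...,1]>60)&(hsv[...,2]>120)
    q=P[m]; (c,r)=cv2.minEnclosingCircle(q[:,:2].astype(np.float32)); print('pad',c,r,np.median(q,0),np.hypot(*c))
m=np.zeros((480,640),bool);m[150:285,280:410]=1
l=m&(z>92)&(z<110)
r=cv2.minAreaRect(P[l][:,:2].astype(np.float32));print('lid',r,cv2.boxPoints(r),np.median(z[l]))
h=m&(z>125)&(z<160); h[:225]=0
q=P[h];print('handle',q.shape,q[:,:2].mean(0),np.percentile(z[h],[5,50,95]),cv2.minAreaRect(q[:,:2].astype(np.float32)))
w=m&(z>165); w[225:]=0
q=P[w];print('knob',q.shape,q.mean(0),cv2.minEnclosingCircle(q[:,:2].astype(np.float32)),q[:,2].max())
d=load('side0');P=cloud(d);z=P[...,2]
m=np.zeros((480,640),bool);m[170:290,235:370]=1
q=P[m&(z>173)];print('side knob',q.shape,q.mean(0),cv2.minEnclosingCircle(q[:,:2].astype(np.float32)),q[:,2].max())
h=m&(z>132)&(z<150);h[:,:300]=0;q=P[h];print('side handle',q.shape,q.mean(0),cv2.minAreaRect(q[:,:2].astype(np.float32)))
q=P[m&(z>97)&(z<105)];print('side lid',cv2.minAreaRect(q[:,:2].astype(np.float32)))
for n in('top0','side0'):
    i=load(n)['img'];c=i[140:300,270:500] if n=='top0' else i[160:300,230:460]
    cv2.imwrite('pics/c_'+n+'.png',cv2.resize(c[:,:,::-1],None,fx=3.4,fy=3.4,interpolation=cv2.INTER_CUBIC))
```

```text
pad (381.047607421875, -13.36717414855957) 79.31195831298828 [360.40786859  -0.61883263   5.66354351] 381.2819959907015
pad (462.68341064453125, -230.57720947265625) 180.615478515625 [ 464.41848713 -356.17168079    5.73681114] 516.9543384225082
pad (377.42047119140625, -248.43211364746094) 211.4066619873047 [ 316.98608106 -391.10376189    5.83765385] 451.84591086529497
lid ((605.5323486328125, -83.5836181640625), (240.46104431152344, 247.14224243164062), 77.19198608398438) [[ 458.3826    -173.42876  ]
 [ 699.3755    -228.21646  ]
 [ 752.6821       6.2615204]
 [ 511.6892      61.049225 ]] 100.47270620639074
handle (249, 3) [533.47831305 -67.38653482] [140.53791586 144.67288044 148.00443658] ((533.7901000976562, -67.72225189208984), (120.66824340820312, 12.083134651184082), 77.22647094726562)
knob (142, 3) [603.65490736 -63.94127471 441.12003574] ((560.8311157226562, -59.72645568847656), 110.01173400878906) 1188.7474801886872
side knob (116, 3) [310.90600406 451.00472231 634.3969161 ] ((341.41314697265625, 402.64739990234375), 579.1759033203125) 1019.194930429373
side handle (182, 3) [529.00714782 -61.46869054 141.69993969] ((528.9439697265625, -63.93695831298828), (120.52449798583984, 14.657571792602539), 78.07355499267578)
side lid ((597.3825073242188, -81.04788208007812), (243.66981506347656, 243.6633758544922), 76.66651916503906)
```

View pics/c_top0.png

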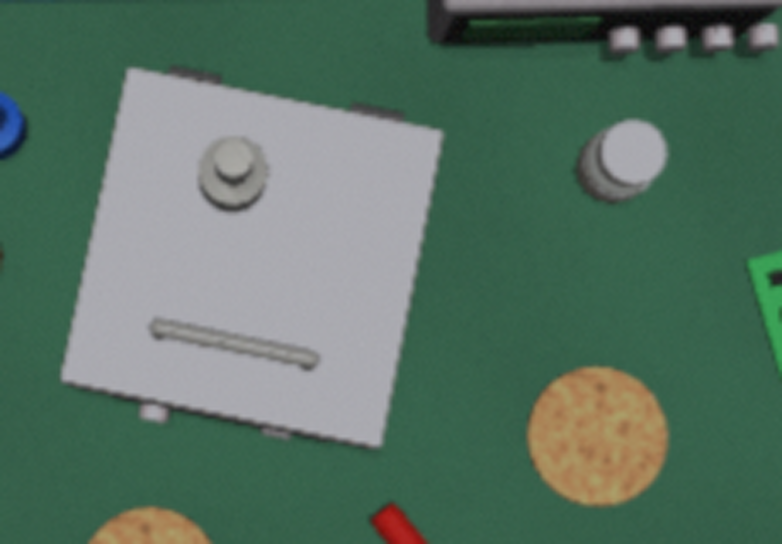

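Run:
```python
from h import *
for n,boxes in(('top0',[(446,268,28),(461,324,28)]),('side0',[(385,204,22),(434,212,22)])):
    d=load(n);P=cloud(d);z=P[...,2];ok=d['range_z']>0;hsv=cv2.cvtColor(d['img'],cv2.COLOR_RGB2HSV)
    for u,v,s in boxes:
        m=np.zeros((480,640),bool);m[v-s:v+s,u-s:u+s]=1
        m&=ok&(hsv[...,0]<25)&(hsv[...,1]>60)&(hsv[...,2]>120)&(z<12)
        q=P[m];print(n,'pad',cv2.minEnclosingCircle(q[:,:2].astype(np.float32)),q.mean(0))
    m=np.zeros((480,640),bool)
    if n=='top0': m[160:205,320:360]=1
    else: m[175:222,265:300]=1
    for lo,hi in((158,185),(150,185),(120,140)):
        q=P[m&ok&(z>lo)&(z<hi)]
        if len(q)>3: print(n,lo,len(q),q.mean(0),cv2.minEnclosingCircle(q[:,:2].astype(np.float32)),q[:,2].max())
    # ray through handpicked knob pixel
    f=240/np.tan(np.radians(float(d['fovy']))/2)
    u,v,h=((270+234/3.4,140+161/3.4,179) if n=='top0' else (282,192,167))
    W=np.linalg.inv(d['camera_from_world']);r=W[:3,:3]@[(u-d['cx'])/f,(v-d['cy'])/f,1];o=W[:3,3]
    print('ray',o+r*(h-o[2])/r[2])
d=load('top0')
```

```text
top0 pad ((464.1531677246094, -356.26983642578125), 55.46619415283203) [ 464.76552792 -356.26018525    5.73077569]
top0 pad ((316.22735595703125, -392.7670593261719), 55.99394226074219) [ 316.68789789 -391.4250325     5.78779293]
top0 158 111 [656.92128991 -68.79200919 176.80437682] ((658.0067138671875, -68.91455078125), 12.920672416687012) 184.4231483450386
top0 150 116 [656.5361157 -68.7600258 175.8418197] ((658.0067138671875, -68.91455078125), 12.920672416687012) 184.4231483450386
top0 120 193 [653.09521976 -68.40786475 136.0516699 ] ((658.0850830078125, -68.55821228027344), 24.851762771606445) 139.99044540063983
ray [654.73558378 -70.70710957 179.        ]
side0 pad ((460.6664733886719, -353.4187927246094), 57.01511764526367) [ 459.3092707  -351.08202315    4.94482297]
side0 pad ((312.32379150390625, -388.22491455078125), 56.72895812988281) [ 311.67485698 -385.50652455    5.18892692]
side0 158 99 [651.78942491 -63.82702493 171.52371666] ((654.6597290039062, -66.78685760498047), 15.16731071472168) 181.66130097752068
side0 150 117 [651.54396924 -63.35735318 168.96576849] ((654.6597290039062, -66.78685760498047), 15.16731071472168) 181.66130097752068
side0 120 191 [648.26770614 -59.08040992 133.03789851] ((650.4876098632812, -66.26533508300781), 28.262561798095703) 139.82416032542642
ray [651.68662335 -66.47083058 167.        ]
```

View pics/c_side0.png

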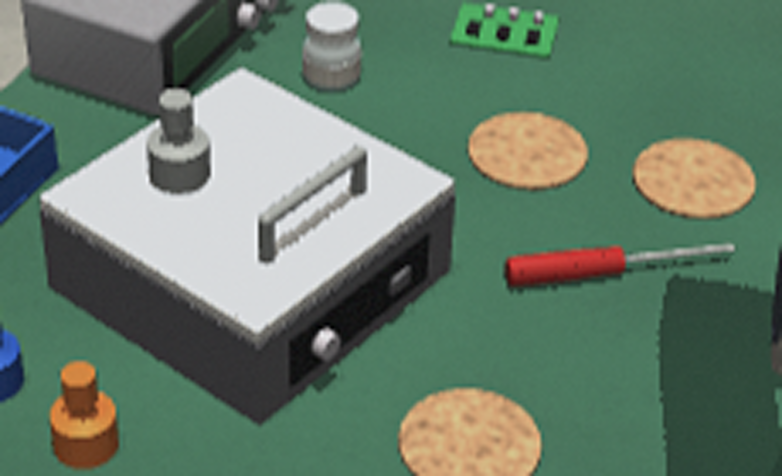

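Run:
```python
from h import *
from scipy.spatial.transform import Rotation as R
o=ctrl.get_obs();M=R.from_rotvec(o['orientation']).as_matrix();print(M.round(3));print(np.degrees(np.arctan2(M[1,0],M[0,0])))
d=grab('wrist','w0');print(d['hand_eye'].round(2))
```

```text
[[ 0.284 -0.     0.959]
 [-0.959  0.001  0.284]
 [-0.001 -1.     0.   ]]
-73.51093065066279
[[   1.     -0.     -0.     -0.28]
 [   0.     -0.29    0.96 -161.91]
 [  -0.     -0.96   -0.29   81.81]
 [   0.      0.      0.      1.  ]]
```

Request:
{"op": "jog_arm", "data": {"steps": [{"dp": [0.9, 1, 0.1], "turn": [0, 0, 0.12], "claw": 1}, {"dp": [0.9, 1, 0.1], "turn": [0, 0, 0.12], "claw": 1}, {"dp": [0.9, 1, 0.1], "turn": [0, 0, 0.12], "claw": 1}]}}

```text
t: 0.4
ee_pos: [250.4, -516.4, 229.7]
orientation: [-1.451, 0.705, -0.702]
ft_force: [0.0, -0.1, -0.0]
width: 87.9
```

Request:
{"op": "jog_arm", "data": {"steps": [{"dp": [0.9, 1, 0.1], "turn": [0, 0, 0.12], "claw": 1}, {"dp": [0.9, 1, 0.1], "turn": [0, 0, 0.12], "claw": 1}, {"dp": [0.9, 1, 0.1], "turn": [0, 0, 0.12], "claw": 1}]}}

```text
t: 0.65
ee_pos: [323.8, -433.8, 237.7]
orientation: [-1.528, 0.414, -0.41]
ft_force: [0.6, 0.2, 0.5]
width: 87.7
```

Request:
{"op": "jog_arm", "data": {"steps": [{"dp": [0.9, 1, 0], "turn": [0, 0, 0.12], "claw": 1}, {"dp": [0.9, 1, 0], "turn": [0, 0, 0.12], "claw": 1}, {"dp": [0.9, 1, 0], "turn": [0, 0, 0.12], "claw": 1}]}}

```text
t: 0.9
ee_pos: [397.3, -351.2, 237.7]
orientation: [-1.565, 0.121, -0.116]
ft_force: [-0.2, -0.1, -0.6]
width: 87.8
```

Request:
{"op": "jog_arm", "data": {"steps": [{"dp": [0.9, 1, 0], "turn": [0, 0, 0], "claw": 1}, {"dp": [0.9, 1, 0], "turn": [0, 0, 0], "claw": 1}, {"dp": [0.9, 1, 0], "turn": [0, 0, 0], "claw": 1}]}}

```text
t: 1.15
ee_pos: [471.0, -268.6, 237.6]
orientation: [-1.564, 0.12, -0.116]
ft_force: [0.4, 0.7, -0.0]
width: 87.9
```

Request:
{"op": "jog_arm", "data": {"steps": [{"dp": [0.9, 1, 0], "turn": [0, 0, 0], "claw": 1}, {"dp": [0.9, 1, 0], "turn": [0, 0, 0], "claw": 1}, {"dp": [0.9, 1, 0], "turn": [0, 0, 0], "claw": 1}]}}

```text
t: 1.4
ee_pos: [544.8, -185.9, 237.6]
orientation: [-1.564, 0.118, -0.115]
ft_force: [-0.3, -0.2, -0.1]
width: 87.7
```

Request:
{"op": "jog_arm", "data": {"steps": [{"dp": [0.7, 0.75, 0], "turn": [0, 0, -0.024], "claw": 1}, {"dp": [0.7, 0.75, 0], "turn": [0, 0, -0.024], "claw": 1}, {"dp": [0.7, 0.75, 0], "turn": [0, 0, -0.024], "claw": 1}, {"dp": [0.7, 0.75, 0], "turn": [0, 0, -0.024], "claw": 1}]}}

```text
t: 1.73
ee_pos: [601.6, -124.1, 237.0]
orientation: [-1.56, 0.175, -0.171]
ft_force: [-0.5, -0.4, 0.1]
width: 88.0
```

Run:
```python
from h import *
from scipy.spatial.transform import Rotation as R
o=ctrl.get_obs();d=grab('wrist','w1')
T=np.eye(4);T[:3,:3]=R.from_rotvec(o['orientation']).as_matrix();T[:3,3]=o['ee_pos'];print(T.round(3))
P=cloud(d,T@d['hand_eye']);np.save('pics/w1P.npy',P);z=P[...,2];ok=d['range_z']>0
near=lambda c,r:np.hypot(P[...,0]-c[0],P[...,1]-c[1])<r
q=P[ok&near((656,-68),45)&(z>158)&(z<190)];print('knob',len(q),q.mean(0),cv2.minEnclosingCircle(q[:,:2].astype(np.float32)),q[:,2].max())
q=P[ok&near((656,-68),45)&(z>120)&(z<142)];print('foot',len(q),q.mean(0),cv2.minEnclosingCircle(q[:,:2].astype(np.float32)))
q=P[ok&near((532,-65),75)&(z>130)&(z<155)];print('bar',len(q),len(q) and (q.mean(0),cv2.minAreaRect(q[:,:2].astype(np.float32))))
```

```text
[[ 9.76000e-01 -2.00000e-03  2.19000e-01  6.01644e+02]
 [-2.19000e-01  4.00000e-03  9.76000e-01 -1.24056e+02]
 [-3.00000e-03 -1.00000e+00  4.00000e-03  2.37010e+02]
 [ 0.00000e+00  0.00000e+00  0.00000e+00  1.00000e+00]]
knob 1573 [658.19084165 -67.41354734 177.79972714] ((659.2323608398438, -68.05082702636719), 13.088726997375488) 180.8509278964037
foot 2220 [654.26516831 -64.24328423 137.75591515] ((659.19677734375, -68.04009246826172), 24.908267974853516)
bar 2819 (array([537.1180647 , -62.37186546, 144.11745429]), ((534.9793701171875, -66.78732299804688), (120.96964263916016, 12.019451141357422), 77.14786529541016))
```

View pics/w1.png

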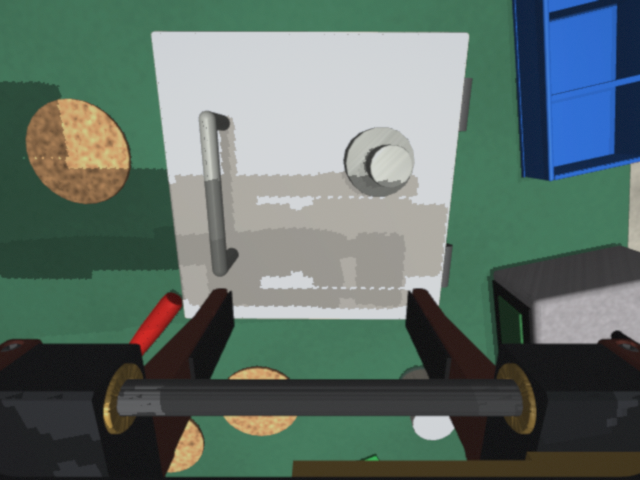

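The wrist view agrees with the top camera: knob (390,165) lies at about (659,-68) and the bar at (535,-67).

Request:
{"op": "jog_arm", "data": {"steps": [{"dp": [0.711, 0.7, -0.1], "turn": [0, 0, 0], "claw": 1}, {"dp": [0.711, 0.7, -0.2], "turn": [0, 0, 0], "claw": 1}, {"dp": [0.711, 0.7, -0.2], "turn": [0, 0, 0], "claw": 1}, {"dp": [0.711, 0.7, -0.2], "turn": [0, 0, 0], "claw": 1}]}}

```text
t: 2.12
ee_pos: [656.8, -69.5, 219.7]
orientation: [-1.56, 0.178, -0.169]
ft_force: [-0.9, -0.7, -0.9]
width: 88.0
```

Request:
{"op": "jog_arm", "data": {"steps": [{"dp": [0, 0, -0.3], "claw": 1, "turn": [0, 0, 0]}, {"dp": [0, 0, -0.6], "claw": 1, "turn": [0, 0, 0]}, {"dp": [0, 0, -0.88], "claw": 1, "turn": [0, 0, 0]}, {"dp": [0, 0, -0.88], "claw": 1, "turn": [0, 0, 0]}]}}

```text
t: 2.45
ee_pos: [652.6, -71.1, 145.3]
orientation: [-1.56, 0.185, -0.165]
ft_force: [-1.1, 0.6, 0.4]
width: 87.7
```

```bash
cat >> h.py <<'E'
from scipy.spatial.transform import Rotation as R
def st():
    o=ctrl.get_obs();M=R.from_rotvec(o['orientation']).as_matrix()
    print('t',round(o['t'],2),'p',o['ee_pos'].round(1),'az',np.degrees(np.arctan2(M[1,0],M[0,0])).round(2),'ydir',M[:,1].round(4),'F',o['ft_force'].round(1),'q',o['qpos'].round(3),'qv',abs(o['qvel']).max().round(4),'w',round(o['width'],1))
E
python3 -c "
from h import *
st()"
```

```text
t 2.45 p [652.6 -71.1 145.3] az -12.78 ydir [-0.0128  0.0048 -0.9999] F [-1.1  0.6  0.4] q [-0.128  0.563  1.597  0.004  0.995  0.093] qv 0.0696 w 87.7
```

Request:
{"op": "jog_arm", "data": {"steps": [{"dp": [0.075, 0.035, 0.05], "claw": 1, "turn": [-0.0015, -0.004, 0]}, {"dp": [0.075, 0.035, 0.05], "claw": 1, "turn": [-0.0015, -0.004, 0]}, {"dp": [0.075, 0.035, 0.05], "claw": 1, "turn": [-0.0015, -0.004, 0]}, {"dp": [0.075, 0.035, 0.05], "claw": 1, "turn": [-0.0015, -0.004, 0]}]}}

```text
t: 2.78
ee_pos: [659.4, -68.7, 151.1]
orientation: [-1.564, 0.173, -0.177]
ft_force: [-0.1, -0.1, -0.7]
width: 87.5
```

```bash
python3 -c "
from h import *
st()"
```

```text
t 2.78 p [659.4 -68.7 151.1] az -12.8 ydir [ 2.4e-03 -3.0e-04 -1.0e+00] F [-0.1 -0.1 -0.7] q [-0.122  0.558  1.59  -0.     0.991  0.102] qv 0.005 w 87.5
```

Request:
{"op": "jog_arm", "data": {"steps": [{"dp": [0, 0, -0.03], "claw": 0.5, "turn": [0, 0, 0]}, {"dp": [0, 0, -0.03], "claw": 0.4, "turn": [0, 0, 0]}, {"dp": [0, 0, -0.03], "claw": 0.3, "turn": [0, 0, 0]}, {"dp": [0, 0, -0.03], "claw": 0.2, "turn": [0, 0, 0]}, {"dp": [0, 0, -0.03], "claw": 0, "turn": [0, 0, 0]}, {"dp": [0, 0, -0.03], "claw": 0, "turn": [0, 0, 0]}, {"dp": [0, 0, -0.03], "claw": 0, "turn": [0, 0, 0]}, {"dp": [0, 0, -0.03], "claw": 0, "turn": [0, 0, 0]}]}}

```text
t: 3.45
ee_pos: [659.3, -68.7, 148.6]
orientation: [-1.564, 0.174, -0.177]
ft_force: [0.3, 0.2, 0.2]
width: 38.2
```

```bash
python3 -c "
from h import *
st()"
```

```text
t 3.45 p [659.3 -68.7 148.6] az -12.8 ydir [ 2.2e-03 -3.0e-04 -1.0e+00] F [0.3 0.2 0.2] q [-0.122  0.561  1.591 -0.     0.987  0.102] qv 0.0017 w 38.2
```

Request:
{"op": "jog_arm", "data": {"steps": [{"dp": [0, 0, 0], "claw": 0, "turn": [0, 0, 0]}, {"dp": [0, 0, 0], "claw": 0, "turn": [0, 0, 0]}, {"dp": [0, 0, 0], "claw": 0, "turn": [0, 0, 0]}, {"dp": [0, 0, 0], "claw": 0, "turn": [0, 0, 0]}]}}

```text
t: 3.78
ee_pos: [659.1, -68.7, 148.6]
orientation: [-1.564, 0.174, -0.177]
ft_force: [-2.3, 0.2, -0.0]
width: 24.9
```

Request:
{"op": "jog_arm", "data": {"steps": [{"dp": [0, 0, 0.05], "claw": 0, "turn": [0, 0, 0]}, {"dp": [0, 0, 0.1], "claw": 0, "turn": [0, 0, 0]}, {"dp": [0, 0, 0.2], "claw": 0, "turn": [0, 0, 0]}, {"dp": [0, 0, 0.2], "claw": 0, "turn": [0, 0, 0]}]}}

```text
t: 4.12
ee_pos: [659.7, -68.7, 165.8]
orientation: [-1.564, 0.173, -0.178]
ft_force: [-0.2, -0.6, -7.6]
width: 25.1
```

Request:
{"op": "jog_arm", "data": {"steps": [{"dp": [0, 0, 0.15], "claw": 0, "turn": [0, 0, 0]}, {"dp": [0, 0, 0.35], "claw": 0, "turn": [0, 0, 0]}, {"dp": [0, 0, 0.6], "claw": 0, "turn": [0, 0, 0]}, {"dp": [0, 0, 0.75], "claw": 0, "turn": [0, 0, 0]}, {"dp": [0, 0, 0.75], "claw": 0, "turn": [0, 0, 0]}]}}

```text
t: 4.53
ee_pos: [661.8, -69.0, 229.9]
orientation: [-1.564, 0.168, -0.183]
ft_force: [0.7, 0.1, -7.4]
width: 25.4
```

Request:
{"op": "jog_arm", "data": {"steps": [{"dp": [-0.1, -0.15, 0], "claw": 0, "turn": [0, 0, 0]}, {"dp": [-0.24, -0.35, 0], "claw": 0, "turn": [0, 0, 0]}, {"dp": [-0.41, -0.6, 0], "claw": 0, "turn": [0, 0, 0]}, {"dp": [-0.58, -0.85, 0], "claw": 0, "turn": [0, 0, 0]}, {"dp": [-0.68, -1, 0], "claw": 0, "turn": [0, 0, 0]}]}}

```text
t: 4.95
ee_pos: [604.9, -150.8, 228.7]
orientation: [-1.564, 0.171, -0.181]
ft_force: [-0.7, -0.1, -8.0]
width: 25.3
```

Request:
{"op": "jog_arm", "data": {"steps": [{"dp": [-0.17, -0.25, 0], "claw": 0, "turn": [0, 0, 0]}, {"dp": [-0.34, -0.5, 0], "claw": 0, "turn": [0, 0, 0]}, {"dp": [-0.51, -0.75, 0], "claw": 0, "turn": [0, 0, 0]}, {"dp": [-0.68, -1, 0], "claw": 0, "turn": [0, 0, 0]}]}}

```text
t: 5.28
ee_pos: [549.3, -231.6, 228.1]
orientation: [-1.564, 0.171, -0.181]
ft_force: [1.3, -0.1, -8.0]
width: 25.2
```

Request:
{"op": "jog_arm", "data": {"steps": [{"dp": [-0.17, -0.25, 0], "claw": 0, "turn": [0, 0, 0]}, {"dp": [-0.34, -0.5, 0], "claw": 0, "turn": [0, 0, 0]}, {"dp": [-0.51, -0.75, 0], "claw": 0, "turn": [0, 0, 0]}, {"dp": [-0.58, -0.85, 0], "claw": 0, "turn": [0, 0, 0]}, {"dp": [-0.58, -0.85, 0], "claw": 0, "turn": [0, 0, 0]}]}}

```text
t: 5.7
ee_pos: [501.2, -301.3, 227.7]
orientation: [-1.564, 0.174, -0.182]
ft_force: [-0.0, 0.5, -6.5]
width: 25.5
```

Run:
```python
from h import *
st()
o=ctrl.get_obs();d=grab('wrist','w2')
T=np.eye(4);T[:3,:3]=R.from_rotvec(o['orientation']).as_matrix();T[:3,3]=o['ee_pos']
P=cloud(d,T@d['hand_eye']);z=P[...,2];ok=d['range_z']>0
hsv=cv2.cvtColor(d['img'],cv2.COLOR_RGB2HSV)
m=ok&(abs(z-6)<5)&(hsv[...,0]<25)&(hsv[...,1]>60)&(np.hypot(P[...,0]-463,P[...,1]+356)<66)
q=P[m];print(len(q),cv2.minEnclosingCircle(q[:,:2].astype(np.float32)),q.mean(0))
```

```text
t 5.7 p [ 501.2 -301.3  227.7] az -13.0 ydir [ 5.e-03 -9.e-04 -1.e+00] F [-0.   0.5 -6.5] q [-0.563  0.357  1.72   0.002  1.06  -0.337] qv 0.0418 w 25.5
2395 ((464.59381103515625, -352.8544921875), 55.32712936401367) [ 449.85849497 -330.39771332    5.80075256]
```

View pics/w2.png

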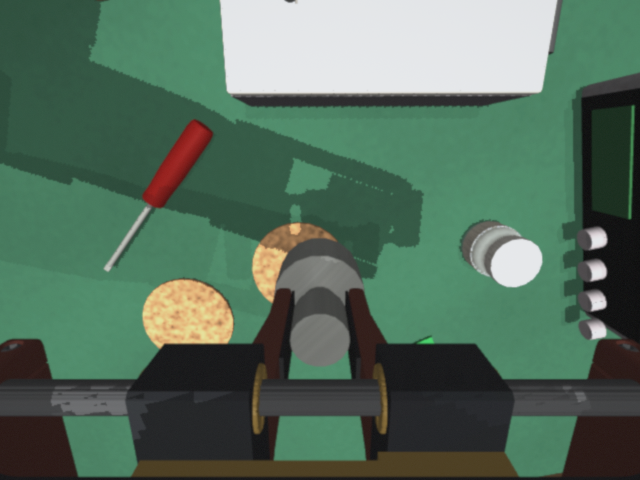

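The pad lies under the tool at (464,-355), just as the top camera gave. The weight hangs straight in the jaws.

Request:
{"op": "jog_arm", "data": {"steps": [{"dp": [-0.15, -0.22, 0], "claw": 0, "turn": [0, 0.0015, 0]}, {"dp": [-0.3, -0.44, 0], "claw": 0, "turn": [0, 0.0015, 0]}, {"dp": [-0.465, -0.68, -0.1], "claw": 0, "turn": [0, 0.0015, 0]}, {"dp": [-0.465, -0.68, -0.3], "claw": 0, "turn": [0, 0.0015, 0]}, {"dp": [-0.465, -0.68, -0.55], "claw": 0, "turn": [0, 0.0015, 0]}, {"dp": [-0.465, -0.68, -0.75], "claw": 0, "turn": [0, 0.0015, 0]}, {"dp": [-0.465, -0.68, -0.75], "claw": 0, "turn": [0, 0.0015, 0]}]}}

```text
t: 6.33
ee_pos: [463.6, -352.5, 164.3]
orientation: [-1.56, 0.181, -0.174]
ft_force: [-0.3, -0.0, -8.5]
width: 25.5
```

```bash
python3 -c "
from h import *
st()"
```

```text
t 6.33 p [ 463.6 -352.5  164.3] az -12.95 ydir [-0.0037  0.0039 -1.    ] F [-0.3 -0.  -8.5] q [-6.710e-01  4.370e-01  1.765e+00  1.000e-03  9.450e-01 -4.460e-01] qv 0.0617 w 25.5
```

Request:
{"op": "jog_arm", "data": {"steps": [{"dp": [0, -0.03, -0.15], "claw": 0, "turn": [-0.001, -0.001, 0]}, {"dp": [0, -0.03, -0.35], "claw": 0, "turn": [-0.001, -0.001, 0]}, {"dp": [0, -0.03, -0.6], "claw": 0, "turn": [-0.001, -0.001, 0]}, {"dp": [0, -0.03, -0.8], "claw": 0, "turn": [-0.001, -0.001, 0]}, {"dp": [0, -0.03, -0.95], "claw": 0, "turn": [-0.001, -0.001, 0]}, {"dp": [0, -0.03, -1], "claw": 0, "turn": [-0.001, -0.001, 0]}, {"dp": [0, -0.03, -1], "claw": 0, "turn": [-0.001, -0.001, 0]}, {"dp": [0, -0.03, -1], "claw": 0, "turn": [-0.001, -0.001, 0]}]}}

```text
t: 7.0
ee_pos: [464.3, -355.1, 85.1]
orientation: [-1.563, 0.177, -0.177]
ft_force: [-0.6, -0.0, -7.2]
width: 25.4
```

```bash
python3 -c "
from h import *
st()"
```

```text
t 7.0 p [ 464.3 -355.1   85.1] az -12.93 ydir [ 3.e-04  2.e-04 -1.e+00] F [-0.6 -0.  -7.2] q [-0.673  0.552  1.802  0.     0.787 -0.448] qv 0.0144 w 25.4
```

Next I lower 26 mm, which should leave about 5 mm of clearance, then go down slowly while watching the force.

Request:
{"op": "jog_arm", "data": {"steps": [{"dp": [0, 0, -0.08], "claw": 0, "turn": [0, 0, 0]}, {"dp": [0, 0, -0.16], "claw": 0, "turn": [0, 0, 0]}, {"dp": [0, 0, -0.24], "claw": 0, "turn": [0, 0, 0]}, {"dp": [0, 0, -0.3], "claw": 0, "turn": [0, 0, 0]}, {"dp": [0, 0, -0.33], "claw": 0, "turn": [0, 0, 0]}, {"dp": [0, 0, -0.33], "claw": 0, "turn": [0, 0, 0]}, {"dp": [0, 0, -0.33], "claw": 0, "turn": [0, 0, 0]}]}}

```text
t: 7.58
ee_pos: [464.2, -355.0, 58.4]
orientation: [-1.563, 0.177, -0.177]
ft_force: [0.2, 0.4, -7.7]
width: 25.4
```

Request:
{"op": "jog_arm", "data": {"steps": [{"dp": [0, 0, -0.008], "claw": 0, "turn": [0, 0, 0]}, {"dp": [0, 0, -0.016], "claw": 0, "turn": [0, 0, 0]}, {"dp": [0, 0, -0.024], "claw": 0, "turn": [0, 0, 0]}, {"dp": [0, 0, -0.032], "claw": 0, "turn": [0, 0, 0]}, {"dp": [0, 0, -0.04], "claw": 0, "turn": [0, 0, 0]}, {"dp": [0, 0, -0.04], "claw": 0, "turn": [0, 0, 0]}, {"dp": [0, 0, -0.04], "claw": 0, "turn": [0, 0, 0]}]}}

```text
t: 8.17
ee_pos: [464.1, -355.0, 55.2]
orientation: [-1.563, 0.177, -0.177]
ft_force: [0.6, -0.7, -7.9]
width: 25.5
```

Request:
{"op": "jog_arm", "data": {"steps": [{"dp": [0, 0, -0.006], "claw": 0, "turn": [0, 0, 0]}, {"dp": [0, 0, -0.012], "claw": 0, "turn": [0, 0, 0]}, {"dp": [0, 0, -0.018], "claw": 0, "turn": [0, 0, 0]}, {"dp": [0, 0, -0.018], "claw": 0, "turn": [0, 0, 0]}, {"dp": [0, 0, -0.018], "claw": 0, "turn": [0, 0, 0]}]}}

```text
t: 8.58
ee_pos: [464.2, -355.1, 53.8]
orientation: [-1.563, 0.177, -0.177]
ft_force: [-0.5, -0.2, -6.6]
width: 25.0
```

Request:
{"op": "jog_arm", "data": {"steps": [{"dp": [0, 0, -0.006], "claw": 0, "turn": [0, 0, 0]}, {"dp": [0, 0, -0.012], "claw": 0, "turn": [0, 0, 0]}, {"dp": [0, 0, -0.012], "claw": 0, "turn": [0, 0, 0]}, {"dp": [0, 0, -0.012], "claw": 0, "turn": [0, 0, 0]}]}}

```text
t: 8.92
ee_pos: [464.2, -355.2, 53.7]
orientation: [-1.563, 0.177, -0.177]
ft_force: [-4.8, -0.0, 5.5]
width: 25.5
```

Contact: the force has gone from -7 to +5.5 N. Releasing.

Request:
{"op": "jog_arm", "data": {"steps": [{"dp": [0, 0, 0], "claw": 0.3, "turn": [0, 0, 0]}, {"dp": [0, 0, 0], "claw": 0.35, "turn": [0, 0, 0]}, {"dp": [0, 0, 0], "claw": 0.5, "turn": [0, 0, 0]}, {"dp": [0, 0, 0], "claw": 0.6, "turn": [0, 0, 0]}, {"dp": [0, 0, 0], "claw": 0.7, "turn": [0, 0, 0]}, {"dp": [0, 0, 0], "claw": 0.7, "turn": [0, 0, 0]}, {"dp": [0, 0, 0], "claw": 0.7, "turn": [0, 0, 0]}]}}

```text
t: 9.5
ee_pos: [464.3, -355.3, 53.7]
orientation: [-1.563, 0.177, -0.177]
ft_force: [0.3, 0.6, 1.3]
width: 59.5
```

```bash
python3 -c "
from h import *
st()"
```

```text
t 9.5 p [ 464.3 -355.3   53.7] az -12.93 ydir [ 3.e-04  0.e+00 -1.e+00] F [0.3 0.6 1.3] q [-0.674  0.602  1.81   0.     0.729 -0.448] qv 0.0027 w 59.5
```

Request:
{"op": "jog_arm", "data": {"steps": [{"dp": [0, 0, 0.1], "claw": 0.7, "turn": [0, 0, 0]}, {"dp": [0, 0, 0.3], "claw": 0.7, "turn": [0, 0, 0]}, {"dp": [0, 0, 0.6], "claw": 0.7, "turn": [0, 0, 0]}, {"dp": [0, 0, 1], "claw": 0.7, "turn": [0, 0, 0]}]}}

```text
t: 9.83
ee_pos: [463.2, -354.4, 133.3]
orientation: [-1.561, 0.179, -0.175]
ft_force: [0.5, 0.2, -1.1]
width: 61.7
```

Request:
{"op": "jog_arm", "data": {"steps": [{"dp": [0, 0, 0.5], "claw": 0.7, "turn": [0, 0, 0]}, {"dp": [0, 0, 1], "claw": 0.7, "turn": [0, 0, 0]}, {"dp": [0, 0, 1], "claw": 0.7, "turn": [0, 0, 0]}, {"dp": [0, 0, 1], "claw": 0.7, "turn": [0, 0, 0]}]}}

```text
t: 10.17
ee_pos: [464.5, -355.4, 216.6]
orientation: [-1.565, 0.175, -0.179]
ft_force: [0.6, 0.6, -0.3]
width: 61.9
```

Request:
{"op": "jog_arm", "data": {"steps": [{"dp": [0.25, 1, 0.1], "claw": 0.7, "turn": [0, 0, 0]}, {"dp": [0.25, 1, 0.1], "claw": 0.7, "turn": [0, 0, 0]}, {"dp": [0.25, 1, 0.1], "claw": 0.7, "turn": [0, 0, 0]}]}}

```text
t: 10.42
ee_pos: [484.7, -270.3, 224.0]
orientation: [-1.562, 0.175, -0.176]
ft_force: [0.5, 0.2, -0.6]
width: 61.2
```

Request:
{"op": "jog_arm", "data": {"steps": [{"dp": [0.2, 1, 0], "claw": 0.7, "turn": [0, 0, 0]}, {"dp": [0.2, 1, 0], "claw": 0.7, "turn": [0, 0, 0]}, {"dp": [0.2, 1, 0], "claw": 0.7, "turn": [0, 0, 0]}]}}

```text
t: 10.67
ee_pos: [500.0, -185.3, 222.5]
orientation: [-1.56, 0.175, -0.171]
ft_force: [0.4, -0.2, -0.8]
width: 61.3
```

Run:
```python
from h import *
st()
d=grab('top','top1');grab('side','side1')
P=cloud(d);z=P[...,2];ok=d['range_z']>0
near=np.hypot(P[...,0]-464,P[...,1]+355)<70
q=P[ok&near&(z>62)&(z<100)];print('knob',len(q),q.mean(0),cv2.minEnclosingCircle(q[:,:2].astype(np.float32)),q[:,2].max())
q=P[ok&near&(z>32)&(z<48)];print('foot',len(q),q.mean(0),cv2.minEnclosingCircle(q[:,:2].astype(np.float32)))
```

```text
t 10.67 p [ 500.  -185.3  222.5] az -12.62 ydir [-0.0022  0.0043 -1.    ] F [ 0.4 -0.2 -0.8] q [-0.379  0.291  1.831  0.004  1.024 -0.161] qv 0.043 w 61.3<stdin>:6: RuntimeWarning: Mean of empty slice.
  ret = um.true_divide(
Traceback (most recent call last):
ValueError: zero-size array to reduction operation maximum which has no identity
```

View pics/side1.png

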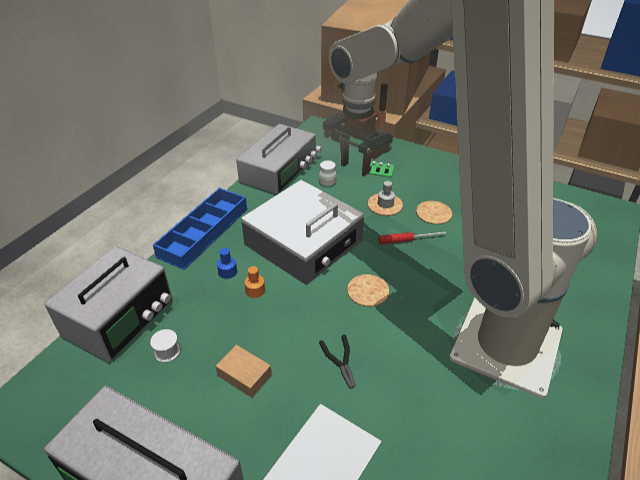

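The side view at (386,197) shows the weight standing upright on the far pad, with the other things undisturbed. Next is the handle.

Request:
{"op": "jog_arm", "data": {"steps": [{"dp": [0.2, 0.7, 0], "claw": 0.7, "turn": [0, 0, 0]}, {"dp": [0.2, 0.7, 0], "claw": 0.7, "turn": [0, 0, 0]}, {"dp": [0.2, 0.7, 0], "claw": 0.7, "turn": [0, 0, 0]}]}}

```text
t: 11.02
ee_pos: [516.2, -131.6, 222.1]
orientation: [-1.561, 0.174, -0.17]
ft_force: [-0.5, -0.1, -0.2]
width: 61.5
```

Request:
{"op": "jog_arm", "data": {"steps": [{"dp": [0.23, 0.73, -0.1], "claw": 0.7, "turn": [0, 0, 0]}, {"dp": [0.23, 0.73, -0.3], "claw": 0.7, "turn": [0, 0, 0]}, {"dp": [0.23, 0.73, -0.6], "claw": 0.7, "turn": [0, 0, 0]}, {"dp": [0.23, 0.73, -0.6], "claw": 0.7, "turn": [0, 0, 0]}, {"dp": [0.23, 0.73, -0.6], "claw": 0.7, "turn": [0, 0, 0]}]}}

```text
t: 11.43
ee_pos: [533.5, -74.4, 172.9]
orientation: [-1.562, 0.177, -0.167]
ft_force: [0.8, 0.3, -0.0]
width: 61.5
```

Run:
```python
from h import *
st()
o=ctrl.get_obs();d=grab('wrist','w3')
T=np.eye(4);T[:3,:3]=R.from_rotvec(o['orientation']).as_matrix();T[:3,3]=o['ee_pos']
P=cloud(d,T@d['hand_eye']);z=P[...,2];ok=d['range_z']>0
q=P[ok&(np.hypot(P[...,0]-534,P[...,1]+66)<70)&(z>130)&(z<152)];print('bar',len(q),q.mean(0),q[:,2].max(),cv2.minAreaRect(q[:,:2].astype(np.float32)))
```

```text
t 11.43 p [533.5 -74.4 172.9] az -12.58 ydir [-0.0062  0.0029 -1.    ] F [ 0.8  0.3 -0. ] q [-0.162  0.367  1.855  0.002  0.926  0.056] qv 0.0311 w 61.5
bar 3918 [536.17385978 -60.20119929 144.52375654] 148.1604899589822 ((534.8290405273438, -66.25005340576172), (121.15081787109375, 11.938158988952637), 77.29977416992188)
```

View pics/w3.png

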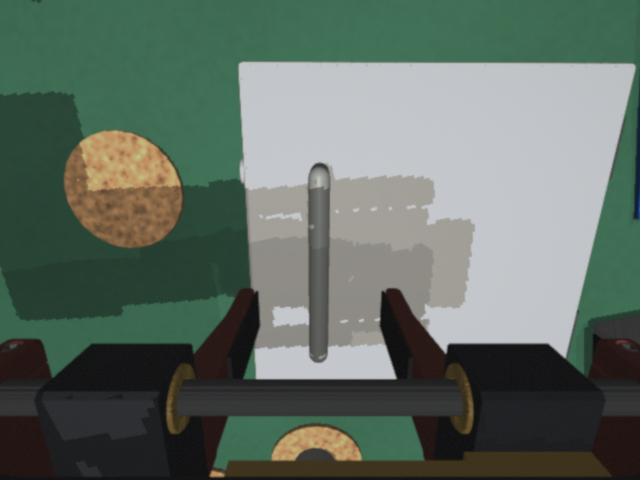

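The bar runs straight between the fingers, columns 310–330.

Request:
{"op": "jog_arm", "data": {"steps": [{"dp": [0.017, 0.1, -0.1], "claw": 0.7, "turn": [-0.001, -0.002, 0]}, {"dp": [0.017, 0.1, -0.25], "claw": 0.7, "turn": [-0.001, -0.002, 0]}, {"dp": [0.017, 0.1, -0.45], "claw": 0.7, "turn": [-0.001, -0.002, 0]}, {"dp": [0.017, 0.1, -0.6], "claw": 0.7, "turn": [-0.001, -0.002, 0]}, {"dp": [0.017, 0.1, -0.65], "claw": 0.7, "turn": [-0.001, -0.002, 0]}, {"dp": [0.017, 0.1, -0.65], "claw": 0.7, "turn": [-0.001, -0.002, 0]}, {"dp": [0.017, 0.1, -0.65], "claw": 0.7, "turn": [-0.001, -0.002, 0]}]}}

```text
t: 12.07
ee_pos: [536.0, -66.9, 122.4]
orientation: [-1.564, 0.171, -0.175]
ft_force: [0.2, -0.4, 0.6]
width: 61.2
```

```bash
python3 -c "
from h import *
st()"
```

```text
t 12.07 p [536.  -66.9 122.4] az -12.63 ydir [ 2.8e-03 -6.0e-04 -1.0e+00] F [ 0.2 -0.4  0.6] q [-0.146  0.441  1.888 -0.     0.81   0.075] qv 0.0104 w 61.2
```

Request:
{"op": "jog_arm", "data": {"steps": [{"dp": [-0.015, 0, -0.015], "claw": 0.4, "turn": [0, 0, 0]}, {"dp": [-0.015, 0, -0.015], "claw": 0.3, "turn": [0, 0, 0]}, {"dp": [-0.015, 0, -0.015], "claw": 0.2, "turn": [0, 0, 0]}, {"dp": [-0.015, 0, -0.015], "claw": 0.1, "turn": [0, 0, 0]}, {"dp": [-0.015, 0, -0.015], "claw": 0, "turn": [0, 0, 0]}, {"dp": [-0.015, 0, -0.015], "claw": 0, "turn": [0, 0, 0]}, {"dp": [-0.015, 0, -0.015], "claw": 0, "turn": [0, 0, 0]}, {"dp": [-0.015, 0, -0.015], "claw": 0, "turn": [0, 0, 0]}, {"dp": [-0.015, 0, -0.015], "claw": 0, "turn": [0, 0, 0]}, {"dp": [-0.015, 0, -0.015], "claw": 0, "turn": [0, 0, 0]}]}}

```text
t: 12.9
ee_pos: [534.4, -66.7, 121.2]
orientation: [-1.564, 0.171, -0.175]
ft_force: [-2.2, 0.5, 3.1]
width: 11.4
```

```bash
python3 -c "
from h import *
st()"
```

```text
t 12.9 p [534.4 -66.7 121.2] az -12.63 ydir [ 1.9e-03 -4.0e-04 -1.0e+00] F [-2.2  0.5  3.1] q [-0.146  0.441  1.892 -0.     0.807  0.074] qv 0.0012 w 11.4
```

Run:
```python
import numpy as np
u=np.array([np.cos(np.radians(-12.75)),np.sin(np.radians(-12.75))])
for t in range(0,66,2):
    a=np.radians(t);s=190-(190*np.cos(a)-55*np.sin(a));z=190*np.sin(a)+55*np.cos(a)-55
    print(t,(np.r_[s*u,z]).round(1),(np.r_[s*u,z]/80).round(3), (np.r_[534.4,-66.7,121.2]+np.r_[s*u,z]).round(1))
```

```text
0 [ 0. -0.  0.] [ 0. -0.  0.] [534.4 -66.7 121.2]
2 [ 2.  -0.4  6.6] [ 0.025 -0.006  0.082] [536.4 -67.1 127.8]
4 [ 4.2 -0.9 13.1] [ 0.052 -0.012  0.164] [538.6 -67.6 134.3]
6 [ 6.6 -1.5 19.6] [ 0.083 -0.019  0.244] [541.  -68.2 140.8]
8 [ 9.3 -2.1 25.9] [ 0.116 -0.026  0.324] [543.7 -68.8 147.1]
10 [12.1 -2.7 32.2] [ 0.152 -0.034  0.402] [546.5 -69.4 153.4]
12 [15.2 -3.4 38.3] [ 0.19  -0.043  0.479] [549.6 -70.1 159.5]
14 [18.5 -4.2 44.3] [ 0.231 -0.052  0.554] [552.9 -70.9 165.5]
16 [22.  -5.  50.2] [ 0.275 -0.062  0.628] [556.4 -71.7 171.4]
18 [25.6 -5.8 56. ] [ 0.321 -0.073  0.7  ] [560.  -72.5 177.2]
20 [29.5 -6.7 61.7] [ 0.369 -0.084  0.771] [563.9 -73.4 182.9]
22 [33.6 -7.6 67.2] [ 0.42  -0.095  0.84 ] [568.  -74.3 188.4]
24 [37.8 -8.6 72.5] [ 0.473 -0.107  0.907] [572.2 -75.3 193.7]
26 [42.3 -9.6 77.7] [ 0.528 -0.12   0.972] [576.7 -76.3 198.9]
28 [ 46.9 -10.6  82.8] [ 0.586 -0.133  1.035] [581.3 -77.3 204. ]
30 [ 51.6 -11.7  87.6] [ 0.646 -0.146  1.095] [586.  -78.4 208.8]
32 [ 56.6 -12.8  92.3] [ 0.707 -0.16   1.154] [591.  -79.5 213.5]
34 [ 61.7 -14.   96.8] [ 0.771 -0.174
[... 321 characters left out ...]
16 -0.253  1.457] [623.7 -86.9 237.7]
46 [ 95.2 -21.5 119.9] [ 1.19  -0.269  1.499] [629.6 -88.2 241.1]
48 [101.2 -22.9 123. ] [ 1.265 -0.286  1.537] [635.6 -89.6 244.2]
50 [107.3 -24.3 125.9] [ 1.341 -0.303  1.574] [641.7 -91.  247.1]
52 [113.5 -25.7 128.6] [ 1.419 -0.321  1.607] [647.9 -92.4 249.8]
54 [119.8 -27.1 131. ] [ 1.497 -0.339  1.638] [654.2 -93.8 252.2]
56 [126.2 -28.5 133.3] [ 1.577 -0.357  1.666] [660.6 -95.2 254.5]
58 [132.6 -30.  135.3] [ 1.658 -0.375  1.691] [667.  -96.7 256.5]
60 [139.1 -31.5 137. ] [ 1.739 -0.393  1.713] [673.5 -98.2 258.2]
62 [145.7 -33.  138.6] [ 1.821 -0.412  1.732] [680.1 -99.7 259.8]
64 [152.3 -34.5 139.9] [ 1.904 -0.431  1.749] [ 686.7 -101.2  261.1]
```

Request:
{"op": "jog_arm", "data": {"steps": [{"dp": [0.012, -0.003, 0.04], "claw": 0, "turn": [0, 0, 0]}, {"dp": [0.025, -0.006, 0.082], "claw": 0, "turn": [0, 0, 0]}, {"dp": [0.038, -0.009, 0.123], "claw": 0, "turn": [0, 0, 0]}, {"dp": [0.052, -0.012, 0.164], "claw": 0, "turn": [0, 0, 0]}, {"dp": [0.067, -0.015, 0.204], "claw": 0, "turn": [0, 0, 0]}, {"dp": [0.083, -0.019, 0.244], "claw": 0, "turn": [0, 0, 0]}, {"dp": [0.083, -0.019, 0.244], "claw": 0, "turn": [0, 0, 0]}]}}

```text
t: 13.48
ee_pos: [541.0, -68.3, 141.3]
orientation: [-1.564, 0.172, -0.174]
ft_force: [-1.8, 0.9, -3.8]
width: 11.0
```

```bash
python3 -c "
from h import *
st()"
```

```text
t 13.48 p [541.  -68.3 141.3] az -12.63 ydir [ 1.7e-03 -4.0e-04 -1.0e+00] F [-1.8  0.9 -3.8] q [-0.147  0.418  1.866 -0.     0.855  0.073] qv 0.0187 w 11.0
```

Request:
{"op": "jog_arm", "data": {"steps": [{"dp": [0.015, -0.003, 0.04], "claw": 0, "turn": [0, 0, 0]}, {"dp": [0.033, -0.007, 0.08], "claw": 0, "turn": [0, 0, 0]}, {"dp": [0.069, -0.015, 0.158], "claw": 0, "turn": [0, 0, 0]}, {"dp": [0.107, -0.024, 0.235], "claw": 0, "turn": [0, 0, 0]}, {"dp": [0.148, -0.033, 0.31], "claw": 0, "turn": [0, 0, 0]}, {"dp": [0.192, -0.043, 0.384], "claw": 0, "turn": [0, 0, 0]}, {"dp": [0.238, -0.054, 0.456], "claw": 0, "turn": [0, 0, 0]}, {"dp": [0.286, -0.065, 0.527], "claw": 0, "turn": [0, 0, 0]}, {"dp": [0.337, -0.076, 0.596], "claw": 0, "turn": [0, 0, 0]}, {"dp": [0.39, -0.088, 0.663], "claw": 0, "turn": [0, 0, 0]}, {"dp": [0.39, -0.088, 0.663], "claw": 0, "turn": [0, 0, 0]}]}}

```text
t: 14.4
ee_pos: [572.1, -75.4, 195.8]
orientation: [-1.564, 0.173, -0.173]
ft_force: [-8.8, 1.6, 2.5]
width: 11.4
```

Run:
```python
from h import *
st();grab('side','side2')
```

```text
t 14.4 p [572.1 -75.4 195.8] az -12.63 ydir [ 3.e-04 -2.e-04 -1.e+00] F [-8.8  1.6  2.5] q [-0.152  0.386  1.76  -0.     0.996  0.069] qv 0.0234 w 11.4
```

View pics/side2.png

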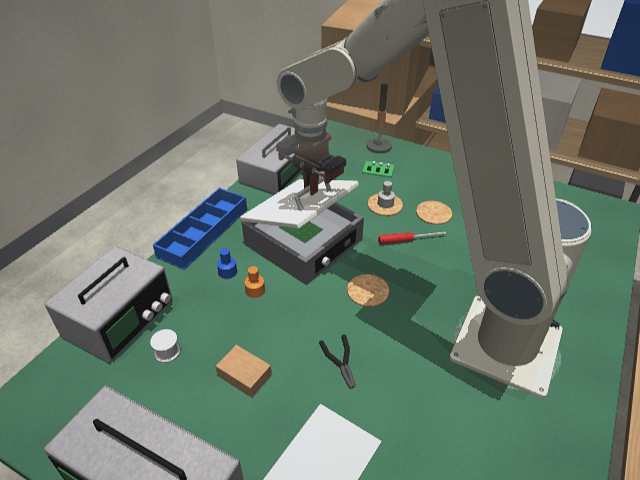

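Request:
{"op": "jog_arm", "data": {"steps": [{"dp": [0.055, -0.013, 0.055], "claw": 0, "turn": [0, 0, 0]}, {"dp": [0.113, -0.026, 0.115], "claw": 0, "turn": [0, 0, 0]}, {"dp": [0.173, -0.039, 0.173], "claw": 0, "turn": [0, 0, 0]}, {"dp": [0.234, -0.053, 0.23], "claw": 0, "turn": [0, 0, 0]}, {"dp": [0.298, -0.067, 0.284], "claw": 0, "turn": [0, 0, 0]}, {"dp": [0.364, -0.082, 0.337], "claw": 0, "turn": [0, 0, 0]}, {"dp": [0.431, -0.098, 0.386], "claw": 0, "turn": [0, 0, 0]}, {"dp": [0.5, -0.113, 0.434], "claw": 0, "turn": [0, 0, 0]}, {"dp": [0.571, -0.129, 0.48], "claw": 0, "turn": [0, 0, 0]}, {"dp": [0.643, -0.146, 0.525], "claw": 0, "turn": [0, 0, 0]}, {"dp": [0.643, -0.146, 0.525], "claw": 0, "turn": [0, 0, 0]}]}}

```text
t: 15.37
ee_pos: [624.9, -87.4, 240.7]
orientation: [-1.564, 0.171, -0.176]
ft_force: [-7.6, 1.6, 10.8]
width: 11.1
```

Run:
```python
from h import *
st()
```

```text
t 15.37 p [624.9 -87.4 240.7] az -12.63 ydir [ 3.1e-03 -9.0e-04 -1.0e+00] F [-7.6  1.6 10.8] q [-0.158  0.411  1.603 -0.     1.124  0.063] qv 0.0207 w 11.1
```

Request:
{"op": "jog_arm", "data": {"steps": [{"dp": [0.059, -0.011, 0.042], "claw": 0, "turn": [0, 0, 0]}, {"dp": [0.134, -0.027, 0.081], "claw": 0, "turn": [0, 0, 0]}, {"dp": [0.21, -0.045, 0.118], "claw": 0, "turn": [0, 0, 0]}, {"dp": [0.288, -0.063, 0.151], "claw": 0, "turn": [0, 0, 0]}, {"dp": [0.366, -0.08, 0.181], "claw": 0, "turn": [0, 0, 0]}, {"dp": [0.446, -0.098, 0.21], "claw": 0, "turn": [0, 0, 0]}, {"dp": [0.526, -0.116, 0.235], "claw": 0, "turn": [0, 0, 0]}, {"dp": [0.56, -0.125, 0.246], "claw": 0, "turn": [0, 0, 0]}, {"dp": [0.56, -0.125, 0.246], "claw": 0, "turn": [0, 0, 0]}, {"dp": [0.56, -0.125, 0.246], "claw": 0, "turn": [0, 0, 0]}]}}

```text
t: 16.2
ee_pos: [670.0, -97.7, 261.0]
orientation: [-1.565, 0.17, -0.176]
ft_force: [-4.5, -3.2, 4.4]
width: 11.1
```

Run:
```python
from h import *
st()
o=ctrl.get_obs();d=grab('wrist','w4');T=np.eye(4);T[:3,:3]=R.from_rotvec(o['orientation']).as_matrix();T[:3,3]=o['ee_pos']
grab('side','side3');grab('top','top3')
np.save('pics/T4.npy',T)
```

```text
t 16.2 p [670.  -97.7 261. ] az -12.63 ydir [ 0.0039 -0.0013 -1.    ] F [-4.5 -3.2  4.4] q [-1.620e-01  4.610e-01  1.476e+00 -1.000e-03  1.201e+00  5.900e-02] qv 0.0132 w 11.1
```

View pics/side3.png

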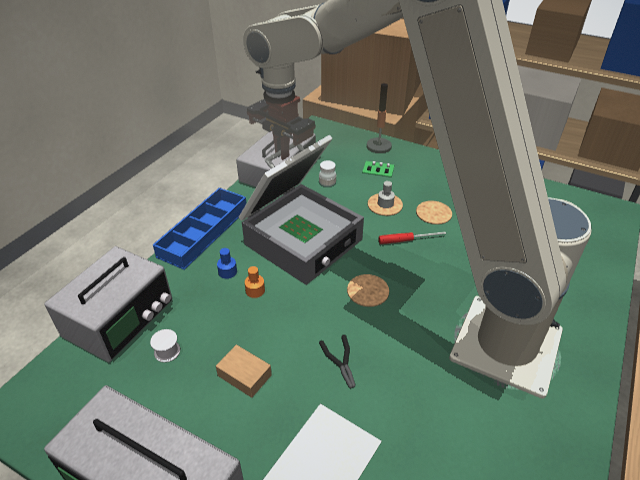

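View pics/w4.png

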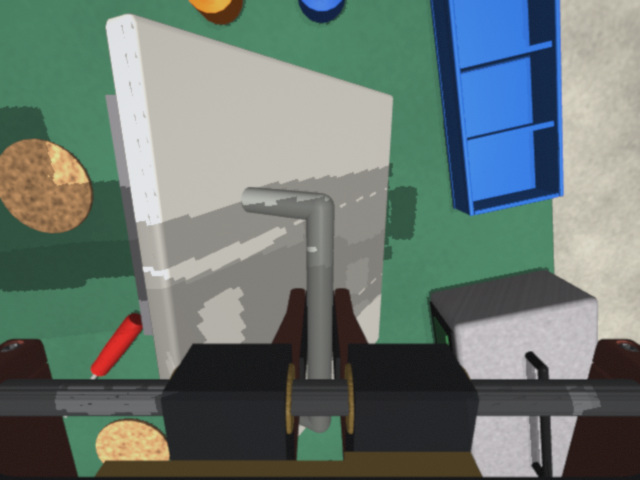

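View pics/top3.png

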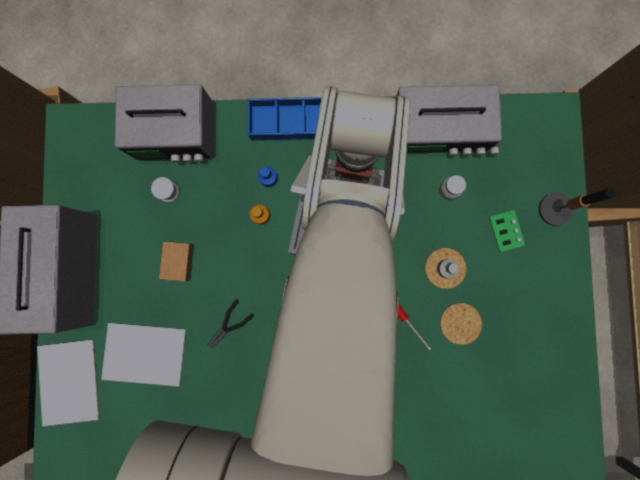

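The lid is up, with its top face visible in the wrist view (about (150–370, 60–180)) and its underside in the side view. The weight is on the pad at top-view (449,268). I'll fit planes to get the lid angle.

```bash
cat > fit.py <<'E'
from h import *
def fit(q):
    for _ in range(4):
        c=q.mean(0);n=np.linalg.svd(q-c,full_matrices=False)[2][2];r=(q-c)@n;q=q[abs(r)<max(2.0,1.5*r.std())]
    n*=np.sign(n[2]);return n,r.std(),len(q),c
def rep(s,q):
    n,sd,k,c=fit(q);print(s,n.round(3),'angle',np.degrees(np.arccos(n[2])).round(2),'az',np.degrees(np.arctan2(n[1],n[0])).round(1),'sd',sd.round(2),k,c.round(0))
def lid(w,s,T):
    d=load(w);P=cloud(d,T@d['hand_eye']);ok=d['range_z']>0
    m=np.zeros((480,640),np.uint8);cv2.fillPoly(m,[np.array([[160,50],[370,108],[370,170],[345,185],[240,180],[170,195]])],1)
    rep('wrist top face',P[(m>0)&ok])
    d=load(s);P=cloud(d);ok=d['range_z']>0
    m=np.zeros((480,640),np.uint8);cv2.fillPoly(m,[np.array([[252,205],[275,172],[325,143],[322,150],[298,178]])],1)
    rep('side underside',P[(m>0)&ok])
E
python3 - <<'E'
from fit import *
lid('w4','side3',np.load('pics/T4.npy'))
i=load('side3')['img'][120:240,220:380];cv2.imwrite('pics/c3.png',cv2.resize(i[:,:,::-1],None,fx=4.5,fy=4.5))
E
```

```text
wrist top face [ 0.835 -0.191  0.516] angle 58.93 az -12.9 sd 0.45 21581 [665.  -9. 241.]
side underside [ 0.843 -0.197  0.501] angle 59.95 az -13.1 sd 1.04 860 [633. -79. 225.]
```

View pics/c3.png

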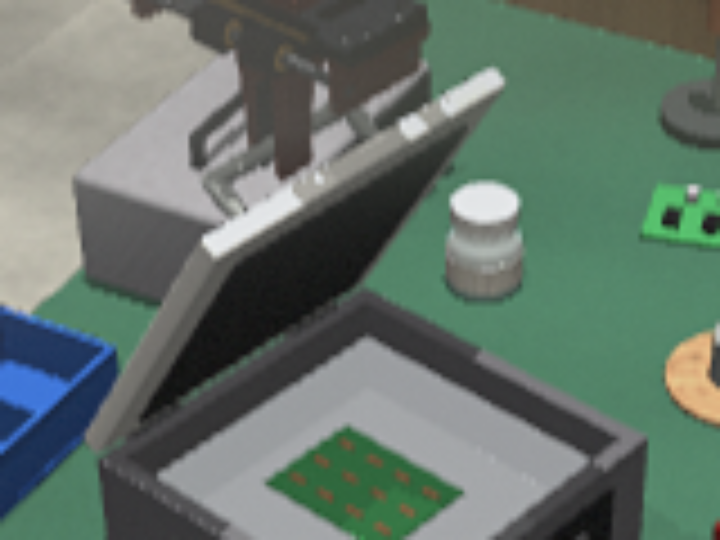

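Request:
{"op": "jog_arm", "data": {"steps": [{"dp": [0.018, -0.004, 0.004], "claw": 0, "turn": [0, 0, 0]}, {"dp": [0.035, -0.005, 0.008], "claw": 0, "turn": [0, 0, 0]}, {"dp": [0.035, -0.005, 0.008], "claw": 0, "turn": [0, 0, 0]}, {"dp": [0.035, -0.005, 0.008], "claw": 0, "turn": [0, 0, 0]}]}}

```text
t: 16.68
ee_pos: [672.2, -98.2, 261.6]
orientation: [-1.565, 0.17, -0.176]
ft_force: [-3.6, -3.8, 2.4]
width: 11.2
```

Run:
```python
from fit import *
st()
o=ctrl.get_obs();T=np.eye(4);T[:3,:3]=R.from_rotvec(o['orientation']).as_matrix();T[:3,3]=o['ee_pos']
grab('wrist','w5');grab('side','side4');lid('w5','side4',T)
# bias check closed lid at w1
P=np.load('pics/w1P.npy');z=P[...,2];m=(abs(z-101)<5)&(load('w1')['range_z']>0);m[260:]=0
rep('closed wrist',P[m])
d=load('side0');P=cloud(d);m=(abs(P[...,2]-100)<4)&(d['range_z']>0);m[:,:245]=0;m[:,362:]=0;rep('closed side',P[m])
d=load('top0') and grab('top','top4');P=cloud(d);z=P[...,2];ok=d['range_z']>0
near=np.hypot(P[...,0]-464,P[...,1]+355)<45
for a,b in((70,95),(36,48)):
    q=P[ok&near&(z>a)&(z<b)];print(a,len(q),len(q) and (cv2.minEnclosingCircle(q[:,:2].astype(np.float32)),q[:,2].max()))
st()
```

```text
t 16.68 p [672.2 -98.2 261.6] az -12.63 ydir [ 0.0033 -0.0017 -1.    ] F [-3.6 -3.8  2.4] q [-1.620e-01  4.650e-01  1.469e+00 -1.000e-03  1.204e+00  5.900e-02] qv 0.0019 w 11.2
wrist top face [ 0.841 -0.192  0.506] angle 59.62 az -12.9 sd 0.44 21582 [668.  -9. 241.]
side underside [ 0.845 -0.194  0.498] angle 60.11 az -12.9 sd 0.79 837 [639. -85. 217.]
closed wrist [-0.  0.  1.] angle 0.01 az 98.3 sd 0.72 59173 [612. -44. 101.]
closed side [0.006 0.001 1.   ] angle 0.35 az 8.0 sd 1.1 3126 [ 617. -113.   99.]
70 95 (((464.1226501464844, -355.2682800292969), 13.208258628845215), np.float64(88.4894769602588))
36 181 (((464.0251159667969, -355.5993347167969), 25.24314308166504), np.float64(47.86783080307919))
t 16.83 p [672.2 -98.2 261.6] az -12.63 ydir [ 0.0033 -0.0016 -1.    ] F [-4.7 -3.8  3.1] q [-1.620e-01  4.650e-01  1.469e+00 -1.000e-03  1.204e+00  5.900e-02] qv 0.0016 w 11.2
```

Request:
{"op": "jog_arm", "data": {"steps": [{"dp": [0.016, -0.002, 0.003], "claw": 0, "turn": [0, 0, 0]}, {"dp": [0.016, -0.002, 0.003], "claw": 0, "turn": [0, 0, 0]}, {"dp": [0.016, -0.002, 0.003], "claw": 0, "turn": [0, 0, 0]}, {"dp": [0.016, -0.002, 0.003], "claw": 0, "turn": [0, 0, 0]}, {"dp": [0.016, -0.002, 0.003], "claw": 0, "turn": [0, 0, 0]}, {"dp": [0.016, -0.002, 0.003], "claw": 0, "turn": [0, 0, 0]}, {"dp": [0.016, -0.002, 0.003], "claw": 0, "turn": [0, 0, 0]}, {"dp": [0.016, -0.002, 0.003], "claw": 0, "turn": [0, 0, 0]}]}}

```text
t: 17.5
ee_pos: [673.4, -98.5, 261.8]
orientation: [-1.565, 0.17, -0.176]
ft_force: [-4.1, -3.8, 1.8]
width: 11.2
```

Run:
```python
from fit import *
st()
o=ctrl.get_obs();T=np.eye(4);T[:3,:3]=R.from_rotvec(o['orientation']).as_matrix();T[:3,3]=o['ee_pos']
grab('wrist','w6');grab('side','side5');lid('w6','side5',T);st()
```

```text
t 17.5 p [673.4 -98.5 261.8] az -12.63 ydir [ 0.0033 -0.0018 -1.    ] F [-4.1 -3.8  1.8] q [-1.620e-01  4.660e-01  1.466e+00 -1.000e-03  1.206e+00  5.900e-02] qv 0.001 w 11.2
wrist top face [ 0.844 -0.193  0.5  ] angle 59.98 az -12.9 sd 0.44 21599 [669.  -9. 241.]
side underside [ 0.846 -0.194  0.496] angle 60.26 az -12.9 sd 0.73 863 [641. -86. 215.]
t 17.6 p [673.4 -98.5 261.9] az -12.63 ydir [ 0.0033 -0.0018 -1.    ] F [-3.2 -4.5  1.4] q [-1.620e-01  4.660e-01  1.466e+00 -1.000e-03  1.206e+00  5.900e-02] qv 0.0015 w 10.8
```

The lid is steady at 60°, so I'm handing in.

```bash
python3 -c "
from h import *
print(ctrl.close_job())"
```

```text
the job is handed in; nothing more can be done
None
```

The weight is on the cork pad and the lid is held open at 60° by its handle. I handed the job in at about 17.6 s of the 59 s allowed.

- **Weight:** I put it upright on the cork pad farthest from the base. The last top view put its centre at (464.0, -355.6) mm, within about 1 mm of the pad's centre, so its edge is about 29 mm inside the pad's. It touched down with a net push of about 6 N before I let go.
- **Lid:** The wrist camera's plane fit gave 59.98° and the side camera's gave 60.26°. On the closed lid those cameras read 0.01° and 0.35°. The gripper is closed on the bar at about 11 mm, the arm is still, and the outside force at the end was about 6 N.
- **Forces:** The largest force reported at the end of any move was about 13 N, while raising the lid.
- **Other things:** They looked unmoved in the last side and top views I looked at, taken with the lid already near 60°. I did not measure their positions.

The side camera placed points 3–5 mm away from the top and wrist cameras, so I relied on those two, which agreed to about 1–3 mm.

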